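Shut the treat dispenser and snap its lock cap on

TASK

Slide the flat cover of the white treat dispenser fully shut over the treat compartment, then take the round knobbed snap cap that stands on the table and press it onto the dispenser's stud, past the click, until it is fully home. Keep pressing after the click and finish that way: nothing is let go, the gripper still presses the cap down firmly (about 10 N) while the cover stays shut. Leave the other things on the table where they are.

Things in the scene. Friction and masses are not known exactly. Their poses are not given: they have to be found in the camera images.
- dispenser: White plastic treat dispenser, fixed: 120 mm in its x, 210 in y, deck 75 mm above the table. Origin: centre of its underside; y is the cover's slide direction, z up. Stud at y = -72 mm, then the open compartment with biscuits (y -50 to 22, x +-35), then the deck where the open cover parks. Button and outlet tray on the -x face (tray to x = -88) are not used.
- cover (a joint): Slide of the flat white cover: 0 = fully shut at its end stop, up to 0.070 m towards the dispenser's +y when open; starts well open. Moves with 1 to 2 N, stays where left. Shut, its two prongs flank the stud and their 12 mm upturned lugs stand on the -y side of the cap's place: the seated cap locks the cover; a cover over 3 mm open obstructs the cap, a cap put on first blocks the cover.
- cover_grip (a point): Top centre of the cover's upright grip rib, 105.5 mm above the table: 10 mm thick along the dispenser's y, 44 mm long along its x, standing 26 mm above the cover plate. Pinch it from above across its thickness, or push it. Moves with the cover; axes as the dispenser's.
- stud_seat (a point): Centre of the rigid flange (32 mm across) at the stud's foot, 81 mm above the table, where the cap's rim rests when home. The steel stud rises 23 mm from here: 19 mm across, tapering to 12 over its top 6 mm. Three sprung balls resist the cap from 11 mm above this point (peak about 9 N near 8 mm), then let go with a click and pull it down from about 5 mm to the flange.
- cap: Grey plastic snap cap, 50 g, loose, standing open end down right of the dispenser. Skirt 44 mm across, 28 mm high; round knob on top 24 mm across, 22 mm high (knob top 50 mm above the underside). Bore 22 mm at the mouth, 24 mm deep. Yaw does not matter. Origin: centre of its underside, z up. May swap places with the balm jar, which is wider and has no knob.
- balm_jar: low round white jar with an aluminium lid, 58 mm across, 42 mm high, upright near the cap; a bystander. Origin: centre of its underside.
- slicker_brush: coral slicker brush, about 50 x 210 x 30 mm, pins down, on the left; a bystander.
- comb: steel comb, 180 mm long, 6 mm thick, lying on the right beside the cap; a bystander.
- bristle_brush: oval beechwood bristle brush, about 56 x 140 x 32 mm, on the left; a bystander.
- canister: closed ceramic canister with wooden lid, 100 mm across, 128 mm high, at the back right; a bystander.
- shampoo: white bottle, 60 mm across, 160 mm high, at the back left; a bystander.
Mind the look-alikes: they are no part of the job. Leave any purple or red look-alike of the cap alone.

How it is judged:
On the way, in this order (a step that is already met when the one before it is completed fails the run):
1. the cover is fully shut while the cap is still off the stud (value of joint cover below 0.003 m and horizontal distance between cap and stud_seat above 0.03 m), for 0.2 s.
2. the cap has clicked home on the stud with the cover shut (value of joint cover below 0.003 m and z of cap in the frame of stud_seat between -0.003 and 0.0025 m and horizontal distance between cap and stud_seat below 0.003 m and angle between cap's own z axis and vertical below 0.1 rad), for 0.2 s.
At the end, for the whole second after the job is handed in: The cover is within 3 mm of shut, the cap sits upright on the stud with its rim within 2.5 mm of the flange and 3 mm of its axis, and through the last second the fingers still press it down on the dispenser with more than 4 N (all of step 2 and contact force between cap and dispenser above 4 N and contact force between the fingers and cap above 2 N); the arm keeps its last pose, push and grip.
It fails at once if a bystander (jar, brush, comb, canister or bottle) is moved by more than 40 mm (distance of any of balm_jar, slicker_brush, comb, bristle_brush, canister, shampoo from where it was at the start of the episode above 0.04 m).
It also fails if it takes over 54 s, if anything falls off the work surface, if the arm or the gripper's body presses on something with over 40 N, if the wrist force passes 120 N, or if a joint passes its speed limit or range.

ROBOT

A 6-joint arm with a two-finger parallel gripper is mounted at the origin on the work surface. World frame = base frame: x ahead of the robot, y to its left, z up, the work surface at z = 0. Lengths are in m, angles in rad, forces in N, time in s.
With the tool pointing down it reaches from about 0.375 to 0.9 m from the base axis. Payload 3.1 kg.
Tool frame: the origin (TCP) lies midway between the tips of the shut fingers; the grasp point (between the pads) lies 19 mm behind it; z points along the fingers, y is the line along which they close (so a half turn about z gives the same grasp; the last joint's range is limited). The gripper opens to 85 mm and grips with 20 to 120 N. Pads are 22 mm wide; open, the fingers measure 114 mm over their backs; the gripper's body (76 mm by 85 mm) begins 54 mm behind the grasp point. The pads swing forward as they close: fully open they stand 13 mm farther back than shut.
Start: joints at [0.943, 0.527, 1.433, -0, 1.181, -0.178], TCP at [0.272, 0.563, 0.231] pointing down, gripper open.
Joint ranges: [-3.08, 3.08], [-0.75, 2.2], [0.22, 2.44], [-1.43, 4.57], [0, 2.65], [-2.85, 2.85]. Speed limits (rad/s): [2.79, 2.79, 3.14, 3.14, 3.14, 3.14].

INTERFACE

Orientations are given as a rotation vector (axis times angle).
In Python, from cell import r gives the robot as it stands. The module is installed in compiled form; this text tells all that it offers.
- The arm moves only by the shell command python3 -m inch 'ROWS' [OPENING]. ROWS is JSON, a list of rows, each a list of 4 numbers: the shift along the world's x, y, z scaled (see below), then the turn about the world's z scaled (see below). A call has 1 to 5 rows; each row shifts and turns the commanded pose from where the row before left it; what a row does not reach is not made up. The controller multiplies each number of a shift by 0.8 m and each number of a turn by 360 degrees. A row lasts 1/12 s, in which the tool goes at most 41.7 mm and 7.16 degrees, less where a joint would pass 70% of its speed; a pose out of reach is approached as far as the arm can. A call with a number of a shift or a turn outside -1 to 1 is refused whole. A call with a gripper value outside its range is refused whole. OPENING is the opening, from 0 (shut) to 1 (fully open), set as the call begins (- or left out, the last holds). The fingers move at their own pace and stop on an object; the grip force is fixed at half the most. Time passes only in rows, so rows that do not move let the fingers close. It gives the time, the measured TCP pose, the force, the opening and the grip force at its end, in the units of the state.
- r.get_obs(): the state, without advancing time (a new reading comes with each control period).
- r.get_image(name): name is "side" or "top" or "wrist"; returns (picture, depth): 420x560x3 uint8, red, green, blue; 420x560 float32, m along the optical axis (not along the pixel's ray), 0 where there is no reading.
- r.camera_model(name): a dict with "fx", "fy", "cx", "cy" (pixels), "cam_to_world" (4x4, takes a point from camera to world coordinates). Camera axes: x right, y up, looking along -z (the intrinsics and any distortion apply to the point x, -y, -z); pixel columns grow to the right and rows downward; lengths in m; the calibration is good to about 2 mm. A picture is of the moment at which its call begins: read the wrist's pose just before it. camera_model takes no time and is no camera call; for the wrist camera it gives the pose at the moment of the call.
- r.hand_in(): hands the job in; it is judged then, once.
The state is a dict: "time": time; "joint_positions": joint angles; "dq": joint speeds; "effort": joint torques, N m; "tool_pos": TCP position; "orientation": TCP orientation; "contact_force": force on the tool from outside, world axes, zero at the start; "moment": the same for the moment, N m; "opening": finger opening in m; "gripper_force": force on a finger pad.
Only numpy, scipy, OpenCV 4.12 (cv2) and the standard library are available. Lean on these libraries where they do the work, as an engineer would, in place of code of your own. Each camera call takes 0.05 s, during which the arm holds its last target. There are 200 camera calls.

## Working session

There is one attempt and no reset: what is moved stays moved. The work goes in short steps, Python scripts to look and compute and a shell command to move; the robot and the scene stay as the last step left them, time stands still between calls to the robot, and variables do not carry over. Pictures are saved under pics/ and viewed, at most 10 in all, crops included, and the job is handed in when it is done.

```bash
mkdir -p pics; cat > h.py <<'E'
import numpy as np, cv2
from cell import r
def grab(n):
    m=r.camera_model(n); im,d=r.get_image(n); return im,d,m
def save(im,f): cv2.imwrite('pics/'+f,cv2.cvtColor(im,cv2.COLOR_RGB2BGR))
def cloud(d,m):
    v,u=np.mgrid[:d.shape[0],:d.shape[1]]
    p=np.stack([(u-m['cx'])/m['fx']*d,-(v-m['cy'])/m['fy']*d,-d],-1)
    T=np.array(m['cam_to_world']); w=p@T[:3,:3].T+T[:3,3]; w[d<=0]=np.nan
    return w
E
python3 - <<'E'
from h import *
o=r.get_obs(); print(o)
im,d,m=grab('top'); print({k:m[k] for k in m}); save(im,'top.png'); np.savez('top.npz',im=im,w=cloud(d,m))
im,d,m=grab('side'); save(im,'side.png'); np.savez('side.npz',im=im,w=cloud(d,m))
E
```

```text
{'time': 0.0, 'joint_positions': array([ 9.42497037e-01,  5.28475092e-01,  1.43388945e+00,  3.42445081e-05,
        1.18142339e+00, -1.78487661e-01]), 'dq': array([-5.49295389e-04,  1.10852551e-04, -1.12434039e-03, -4.15764839e-05,
       -1.51245999e-03,  4.74545208e-04]), 'effort': array([ 1.22808055e-03, -4.42344689e+01, -1.78028262e+01, -1.75279033e-04,
        8.23911570e-03,  1.29294762e-05]), 'tool_pos': array([0.27127847, 0.56226337, 0.23033224]), 'orientation': array([-0.7004418 , -3.06159747,  0.00315113]), 'contact_force': array([0.30548811, 0.54106157, 0.24709351]), 'moment': array([ 0.0301479 ,  0.02150656, -0.02430221]), 'gripper_force': 0.0, 'opening': 0.08570883810612445}
{'fx': 403.47701692047514, 'fy': 403.47701692047514, 'cx': 281.6914431940684, 'cy': 212.55035219521008, 'cam_to_world': array([[ 0.0013231 ,  0.98351757, -0.18080774,  0.4318423 ],
       [-0.99977039, -0.00256603, -0.02127413, -0.02143131],
       [-0.02138744,  0.18079437,  0.98328835,  1.12442876],
       [ 0.        ,  0.        ,  0.        ,  1.        ]])}
```

View pics/top.png

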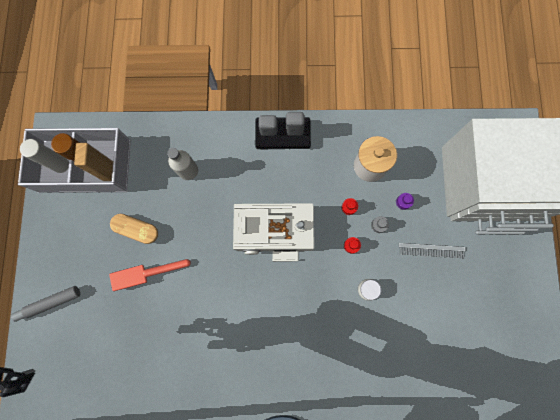

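View pics/side.png

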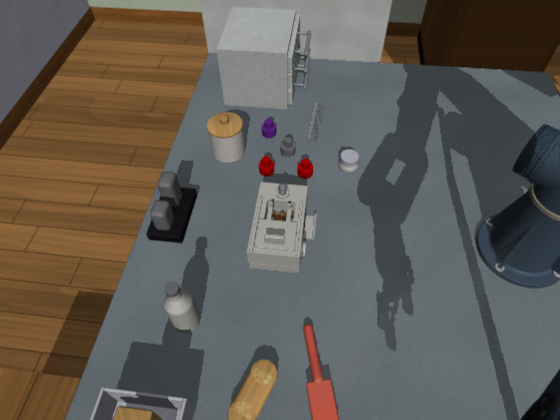

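The top view shows the dispenser at about (273,227) with its stud at the right (305,226), so its axes roughly match the world's. These could be taken for the cap:
- grey, knobbed (380,225)
- red (350,206) and red (352,245)
- purple (405,201)
- white jar with no knob (370,290)

I choose the grey one and will check it in a crop.

```bash
python3 - <<'E'
from h import *
z=np.load('top.npz'); im,w=z['im'],z['w']
a=cv2.resize(im[190:265,225:325],None,fx=5,fy=5,interpolation=cv2.INTER_CUBIC)
b=cv2.resize(im[190:265,335:395],None,fx=5,fy=5,interpolation=cv2.INTER_CUBIC)
save(np.hstack([a,b]),'crop.png')
for nm in('top','side'):
    z=np.load(nm+'.npz'); im,w=z['im'],z['w']; X,Y,Z=w[...,0],w[...,1],w[...,2]
    hsv=cv2.cvtColor(im,cv2.COLOR_RGB2HSV)
    print(nm)
    fg=((Z>.012)&(Z<.3)&(X>.2)).astype(np.uint8)
    n,l,s,c=cv2.connectedComponentsWithStats(fg)
    for i in range(1,n):
        if s[i,4]<25: continue
        q=w[l==i]; zt=np.nanpercentile(q[:,2],98); t=q[q[:,2]>zt-.006]
        print(s[i,:4],c[i].round(),'lo',q.min(0).round(3),'hi',q.max(0).round(3),'top',t.mean(0).round(4),len(t))
E
```

```text
top
[255 112  56  37] [283. 131.] lo [ 0.824 -0.079  0.012] hi [0.915 0.08  0.119] top [ 0.8735 -0.0334  0.1136] 208
[443 118 117 116] [504. 173.] lo [ 0.571 -0.694  0.012] hi [ 0.833 -0.456  0.206] top [ 0.7293 -0.5566  0.1998] 6848
[ 18 128 111  64] [ 73. 159.] lo [0.699 0.449 0.012] hi [0.862 0.713 0.171] top [0.759  0.5043 0.1658] 284
[354 136  43  45] [375. 158.] lo [ 0.725 -0.299  0.013] hi [ 0.824 -0.2    0.132] top [ 0.7741 -0.249   0.1275] 69
[167 148  31  32] [182. 163.] lo [0.734 0.245 0.012] hi [0.791 0.305 0.166] top [0.7632 0.275  0.1599] 92
[397 193  17  16] [405. 200.] lo [ 0.646 -0.362  0.012] hi [ 0.688 -0.317  0.055] top [ 0.6679 -0.3389  0.0499] 60
[342 198  16  17] [350. 206.] lo [ 0.631 -0.206  0.012] hi [ 0.674 -0.165  0.053] top [ 0.6526 -0.1858  0.049 ] 60
[233 203  81  52] [273. 227.] lo [ 0.519 -0.08   0.012] hi [0.651 0.13  0.109] top [0.5895 0.0421 0.1035] 111
[110 214  48  30] [134. 228.] lo [0.549 0.346 0.018] hi [0.631 0.478 0.038] top [0.5902 0.4129 0.0322] 661
[372 216  17  17] [380. 224.] lo [ 0.58  -0.289  0.013] hi [ 0.624 -0.245  0.055] top [ 0.6
[... 1559 characters left out ...]
 [0.651 0.132 0.109] top [0.5901 0.0617 0.1035] 151
[313 214   3  23] [314. 225.] lo [ 0.503 -0.038  0.013] hi [0.507 0.028 0.02 ] top [ 0.5045 -0.0041  0.0163] 34
[163 282  37  51] [180. 308.] lo [0.734 0.247 0.012] hi [0.794 0.305 0.164] top [0.7635 0.2757 0.1605] 164
[303 324  36  96] [318. 383.] lo [0.426 0.257 0.013] hi [0.507 0.446 0.039] top [0.4617 0.4022 0.0311] 1138
[227 360  51  60] [253. 392.] lo [0.55  0.348 0.022] hi [0.634 0.465 0.038] top [0.5909 0.4103 0.0328] 1615
[ 90 387 104  33] [137. 403.] lo [0.701 0.45  0.012] hi [0.861 0.504 0.095] top [0.7878 0.4622 0.0905] 521
[113 406  49  14] [134. 414.] lo [0.73  0.49  0.106] hi [0.791 0.511 0.172] top [0.7624 0.4995 0.168 ] 429
```

View pics/crop.png

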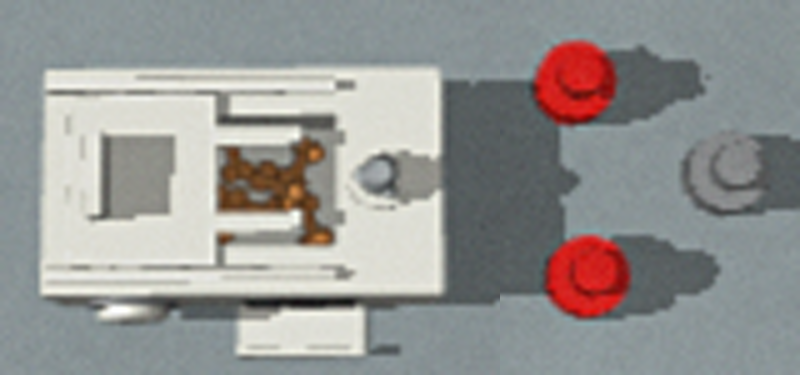

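The crop confirms the choice: the grey knobbed cap is at crop (725,170), between and behind the two reds. The stud is at crop (378,175), and the open cover's grip rib is at crop (98,175). Next I'll measure these precisely.

```bash
python3 - <<'E'
from h import *
for nm in('top','side'):
    z=np.load(nm+'.npz'); w=z['w'].reshape(-1,3); w=w[np.isfinite(w).all(1)]
    D=w[(w[:,0]>.515)&(w[:,0]<.66)&(w[:,1]>-.1)&(w[:,1]<.15)]
    def s(n,q): print(nm,n,len(q),q.mean(0).round(4),'lo',q.min(0).round(4),'hi',q.max(0).round(4))
    dk=D[(D[:,2]>.07)&(D[:,2]<.084)]
    rc=cv2.minAreaRect((dk[:,:2]*1000).astype(np.float32)); print(nm,'deck',rc)
    H=D[D[:,2]>.097]
    s('rib',H[H[:,1]>.02]); s('stud',H[H[:,1]<-.02]); s('mid',D[(D[:,2]>.088)&(D[:,1]>.02)])
    s('stud lower',D[(D[:,2]>.086)&(D[:,1]<-.035)])
    c=w[(abs(w[:,0]-.602)<.03)&(abs(w[:,1]+.267)<.03)&(w[:,2]>.012)]
    s('cap',c); s('knob',c[c[:,2]>.045])
E
```

```text
top deck ((590.0164184570312, 25.175514221191406), (120.18209075927734, 209.83578491210938), 0.5037723183631897)
top rib 68 [0.5893 0.0984 0.1046] lo [0.5674 0.0942 0.0986] hi [0.6109 0.1028 0.1085]
top stud 40 [ 0.5896 -0.047   0.1021] lo [ 0.5824 -0.0566  0.0979] hi [ 0.5983 -0.0386  0.1069]
top mid 71 [0.5884 0.0985 0.104 ] lo [0.5674 0.0942 0.0886] hi [0.6109 0.1032 0.1085]
top stud lower 56 [ 0.5889 -0.047   0.0991] lo [ 0.5785 -0.0571  0.0861] hi [ 0.5992 -0.0361  0.1069]
top cap 220 [ 0.5999 -0.2649  0.0336] lo [ 0.5804 -0.2892  0.0126] hi [ 0.6238 -0.2453  0.0548]
top knob 59 [ 0.6017 -0.2674  0.0497] lo [ 0.5919 -0.2788  0.0454] hi [ 0.6117 -0.256   0.0548]
side deck ((590.6829833984375, 24.181434631347656), (120.4403305053711, 213.3445587158203), 0.13528186082839966)
side rib 110 [0.5901 0.1012 0.1041] lo [0.5692 0.0947 0.0972] hi [0.6122 0.1057 0.1093]
side stud 41 [ 0.5902 -0.0444  0.102 ] lo [ 0.5822 -0.0535  0.097 ] hi [ 0.5993 -0.0372  0.1059]
side mid 148 [0.5901 0.1019 0.1011] lo [0.5692 0.0947 0.0881] hi [0.6122 0.106  0.1093]
side stud lower 66 [ 0.5898 -0.0435  0.098 ] lo [ 0.5804 -0.0545  0.0873] hi [ 0.5998 -0.0353  0.1059]
side cap 203 [ 0.6011 -0.2595  0.0315] lo [ 0.5815 -0.2826  0.0122] hi [ 0.6233 -0.243   0.0542]
side knob 46 [ 0.6015 -0.2652  0.0492] lo [ 0.5912 -0.2799  0.0452] hi [ 0.6118 -0.2552  0.0542]
```

```bash
python3 -m inch '[[0.028,-0.038,0,0.0051],[0.028,-0.038,0,0.0051],[0.028,-0.038,0,0.0051],[0.028,-0.038,0,0.0051],[0.028,-0.038,0,0.0051]]' 0; python3 -m inch '[[0.028,-0.038,0,0.0051],[0.028,-0.038,0,0.0051],[0.028,-0.038,0,0.0051],[0.028,-0.038,0,0.0051],[0.028,-0.038,0,0.0051]]'; python3 -m inch '[[0.028,-0.038,-0.01,0.0051],[0.028,-0.038,-0.01,0.0051],[0.028,-0.038,-0.01,0.0051],[0.028,-0.03,-0.01,0.0051],[0,0,0,0]]'
```

```text
time: 0.52
tool_pos: [0.384, 0.4093, 0.2309]
orientation: [-0.45, -3.109, 0.001]
contact_force: [0.3, 1.2, 0.1]
opening: 0.0256
gripper_force: 0.0
time: 0.93
tool_pos: [0.4962, 0.2571, 0.231]
orientation: [-0.201, -3.134, 0.0]
contact_force: [0.2, 0.7, -0.9]
opening: -0.0
gripper_force: 0.0
time: 1.35
tool_pos: [0.5892, 0.1383, 0.1975]
orientation: [0.009, 3.14, -0.003]
contact_force: [0.4, 1.2, -0.0]
opening: -0.0001
gripper_force: 0.0
```

```bash
python3 -m inch '[[0,0,-0.034,0],[0,0,-0.034,0],[0,0,-0.034,0],[0,0,-0.032,0],[0,0,0,0]]'; python3 -m inch '[[0,-0.008,0,0],[0,-0.008,0,0],[0,-0.008,0,0],[0,-0.008,0,0],[0,-0.008,0,0]]';python3 -m inch '[[0,-0.008,0,0],[0,-0.008,0,0],[0,-0.008,0,0],[0,-0.008,0,0],[0,-0.008,0,0]]'
```

```text
time: 1.77
tool_pos: [0.5808, 0.1435, 0.0869]
orientation: [-0.002, -3.13, 0.001]
contact_force: [0.1, -0.5, -1.1]
opening: -0.0001
gripper_force: 0.0
time: 2.18
tool_pos: [0.5865, 0.111, 0.0938]
orientation: [0.003, 3.138, 0.001]
contact_force: [0.8, 1.8, 0.5]
opening: 0.0
gripper_force: 0.7
time: 2.6
tool_pos: [0.5853, 0.079, 0.0922]
orientation: [0.002, 3.141, 0.0]
contact_force: [0.1, 1.7, 0.4]
opening: 0.0001
gripper_force: 0.7
```

```bash
python3 -m inch '[[0,-0.006,0,0],[0,-0.006,0,0],[0,-0.006,0,0],[0,0,0,0]]'; python3 -m inch '[[0,-0.004,0,0],[0,-0.004,0,0],[0,0,0,0]]'
python3 - <<'E'
from h import *
for nm in('top','side'):
    im,d,m=grab(nm); w=cloud(d,m); D=w[(abs(w[...,0]-.59)<.06)&(w[...,1]>-.1)&(w[...,1]<.1)]
    if nm=='side': save(cv2.resize(im[165:285,220:340],None,fx=5,fy=5,interpolation=cv2.INTER_CUBIC),'push.png')
E
```

```text
time: 2.93
tool_pos: [0.5851, 0.0642, 0.092]
orientation: [-0.003, -3.141, 0.001]
contact_force: [0.2, 0.3, -0.8]
opening: 0.0003
gripper_force: 0.0
time: 3.18
tool_pos: [0.585, 0.0584, 0.0919]
orientation: [-0.002, -3.141, 0.0]
contact_force: [-0.2, -0.5, -0.3]
opening: -0.0005
gripper_force: 0.0
```

View pics/push.png

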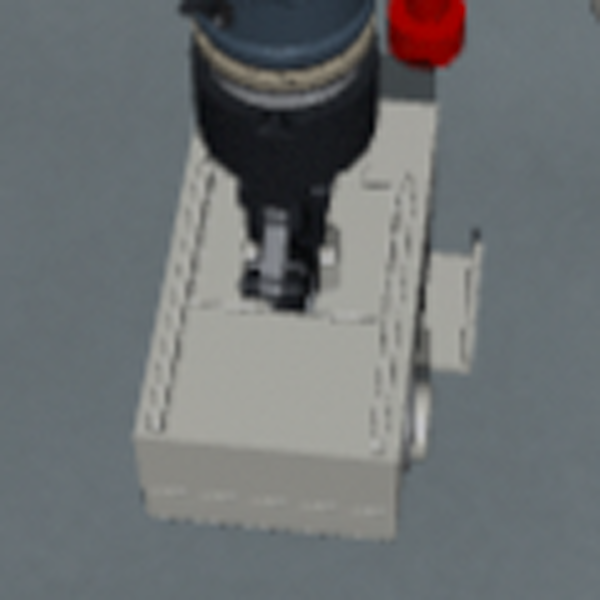

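The cover's rear edge is at crop row 310, so it is mostly forward. I'll keep pushing gently until it meets the stop.

```bash
python3 -m inch '[[0,-0.004,0,0],[0,-0.004,0,0],[0,-0.002,0,0],[0,0,0,0]]'; python3 -m inch '[[0,-0.003,0,0],[0,-0.003,0,0],[0,0,0,0]]';  python3 -m inch '[[0,-0.003,0,0],[0,-0.003,0,0],[0,0,0,0]]'
```

```text
time: 3.62
tool_pos: [0.585, 0.054, 0.0921]
orientation: [-0.006, -3.142, -0.009]
contact_force: [0.9, 11.6, -0.6]
opening: -0.0001
gripper_force: 5.7
time: 3.87
tool_pos: [0.5851, 0.0535, 0.0922]
orientation: [0.01, 3.141, 0.02]
contact_force: [2.6, 24.7, 0.5]
opening: 0.0003
gripper_force: 12.3
time: 4.12
tool_pos: [0.585, 0.0531, 0.0923]
orientation: [0.013, 3.14, 0.031]
contact_force: [4.4, 38.0, 1.0]
opening: -0.0001
gripper_force: 19.0
```

The force rises at a fixed position, so the end stop is reached. I'll back off, lift and check.

```bash
python3 -m inch '[[0,0.016,0,0],[0,0.016,0,0],[0,0,0.05,0],[0,0,0.05,0],[0,0,0,0]]' - ; python3 -m inch '[[0.005,-0.05,0,0],[0.005,-0.05,0,0],[0.005,-0.05,0,0],[0.005,-0.05,0,0],[0,-0.05,0,0]]' 0.7;  python3 -m inch '[[0,-0.05,0,0],[0,-0.05,0,0],[0,-0.05,0,0],[0,0,0,0],[0,0,0,0]]'
python3 - <<'E'
from h import *
for nm in('top','side'):
    im,d,m=grab(nm); w=cloud(d,m).reshape(-1,3)
    D=w[(abs(w[:,0]-.59)<.065)&(w[:,1]>-.1)&(w[:,1]<.15)&(w[:,2]>.09)&(w[:,2]<.115)]
    R=D[D[:,1]>.01];print(nm,'rib',len(R),R.mean(0).round(4)); S=D[(D[:,1]<-.02)&(D[:,2]>.097)];print('stud',len(S),S.mean(0).round(4))
    c=w[(abs(w[:,0]-.602)<.03)&(abs(w[:,1]+.267)<.03)&(w[:,2]>.045)&(w[:,2]<.055)]; print('knob',len(c),c.mean(0) if len(c) else '')
    if nm=='top': save(cv2.resize(im[190:265,225:325],None,fx=6,fy=6,interpolation=cv2.INTER_CUBIC),'shut.png')
E
```

```text
time: 4.53
tool_pos: [0.5903, 0.0665, 0.1788]
orientation: [0.0, 3.128, -0.003]
contact_force: [0.6, -1.0, 0.4]
opening: -0.0002
gripper_force: 0.0
time: 4.95
tool_pos: [0.6018, -0.1358, 0.1723]
orientation: [0.002, 3.14, -0.002]
contact_force: [0.4, 0.2, 0.4]
opening: 0.0591
gripper_force: 0.0
time: 5.37
tool_pos: [0.6008, -0.2567, 0.1719]
orientation: [0.009, 3.141, -0.002]
contact_force: [0.7, 0.5, -0.6]
opening: 0.0598
gripper_force: 0.0
top rib 71 [0.5887 0.0369 0.1046]
stud 37 [ 0.5896 -0.0475  0.1018]
knob 0 
side rib 131 [0.5904 0.039  0.1014]
stud 39 [ 0.5904 -0.0448  0.1018]
knob 44 [ 0.60147324 -0.26588868  0.04956873]
```

View pics/shut.png

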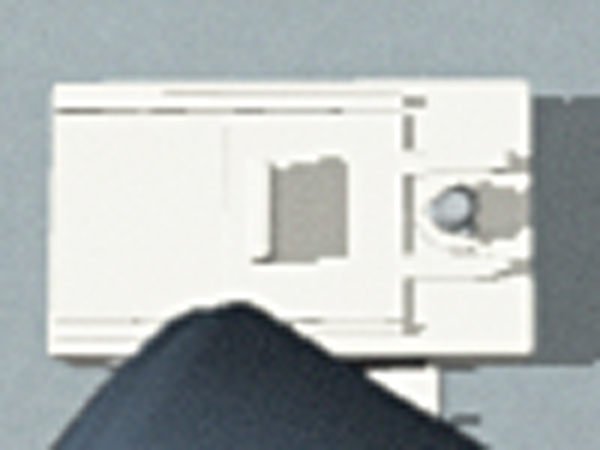

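Shut: the prongs flank the stud at crop (455,210), with the lugs at (515,160) and (515,268). Next, the cap.

```bash
python3 -m inch '[[0.001,-0.0128,0,0],[0,0,-0.04,0],[0,0,-0.04,0],[0,0,-0.04,0],[0,0,-0.03,0]]'; python3 -m inch '[[0,0,0,0],[0,0,0,0],[0,0,0,0]]'
```

```text
time: 5.88
tool_pos: [0.6015, -0.2618, 0.05]
orientation: [0.002, -3.14, -0.001]
contact_force: [0.3, 0.8, 0.2]
opening: 0.0594
gripper_force: 0.0
time: 6.13
tool_pos: [0.6034, -0.2634, 0.0535]
orientation: [-0.0, 3.14, -0.002]
contact_force: [0.5, -0.5, 0.5]
opening: 0.0595
gripper_force: 0.0
```

```bash
python3 -m inch '[[-0.001,-0.0045,-0.014,0],[-0.001,0,-0.014,0],[0,0,0,0],[0,0,0,0]]'; python3 - <<'E'
from h import *
o=r.get_obs(); print(o['tool_pos'],o['contact_force'])
im,d,m=grab('wrist'); save(im,'wrist.png')
E
```

```text
time: 6.47
tool_pos: [0.5999, -0.2668, 0.0292]
orientation: [-0.002, -3.14, -0.001]
contact_force: [-0.2, 0.7, -0.4]
opening: 0.0596
gripper_force: 0.0
[ 0.59987624 -0.2668053   0.02919084] [-0.16639799  0.656207   -0.36735423]
```

View pics/wrist.png

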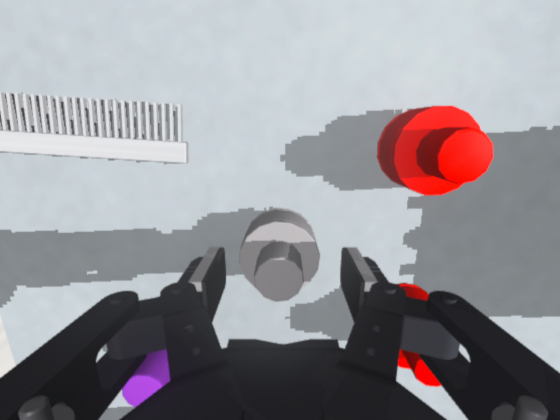

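The grey cap at (280,255) is centred between the fingers, with the red ones at (435,150) and (415,335) clear. I'll close the gripper.

```bash
python3 -m inch '[[0.001,0,0,0],[0,0,0,0],[0,0,0,0],[0,0,0,0],[0,0,0,0]]' 0; python3 -m inch '[[0,0,0.02,0],[0,0,0.04,0],[0,0,0.05,0],[0,0,0.04,0],[0,0,0,0]]'; python3 -m inch '[[0,0,0,0],[0,0,0,0]]'
```

```text
time: 6.93
tool_pos: [0.6018, -0.2673, 0.0303]
orientation: [0.002, 3.14, -0.001]
contact_force: [-1.2, -0.5, 2.2]
opening: 0.0215
gripper_force: 58.7
time: 7.35
tool_pos: [0.6054, -0.2694, 0.1574]
orientation: [0.001, 3.13, -0.012]
contact_force: [0.6, -0.7, 0.2]
opening: 0.0222
gripper_force: 58.9
time: 7.52
tool_pos: [0.6006, -0.2665, 0.1492]
orientation: [-0.002, -3.14, -0.001]
contact_force: [-0.3, 0.1, -1.7]
opening: 0.022
gripper_force: 58.9
```

```bash
python3 -m inch '[[0,0,0.025,0],[-0.0033,0.0458,0,0],[-0.0033,0.0458,0,0],[-0.0033,0.0458,0,0],[-0.0033,0.0458,0,0]]'; python3 -m inch '[[0,0.0458,0,0],[0,0.0458,0,0],[0,0,0,0],[0,0,0,0],[0,0,0,0]]'
python3 - <<'E'
from h import *
import time
print(r.get_obs()['tool_pos'])
for nm in('side','top'):
    im,d,m=grab(nm); w=cloud(d,m).reshape(-1,3); col=im.reshape(-1,3).astype(int)
    o=r.get_obs()['tool_pos']; print(o)
    S=(abs(w[:,0]-.59)<.03)&(abs(w[:,1]+.047)<.04)&(w[:,2]>o[2]-.035)&(w[:,2]<o[2]-.004); q=w[S]; print(nm,len(q),q.mean(0).round(4),q.min(0).round(4),q.max(0).round(4))
    if nm=='side': save(cv2.resize(im[130:250,220:340],None,fx=5,fy=5,interpolation=cv2.INTER_CUBIC),'above.png')
E
```

```text
time: 7.93
tool_pos: [0.5887, -0.1187, 0.1672]
orientation: [-0.004, -3.137, -0.003]
contact_force: [-0.3, 0.8, -0.4]
opening: 0.0215
gripper_force: 58.9
time: 8.35
tool_pos: [0.59, -0.0471, 0.1682]
orientation: [-0.001, -3.139, -0.0]
contact_force: [0.5, -0.7, 0.2]
opening: 0.0214
gripper_force: 59.0
[ 0.58999448 -0.04708314  0.16817692]
[ 0.59032449 -0.04789915  0.16847657]
side 136 [ 0.588  -0.0306  0.1522] [ 0.5694 -0.062   0.1375] [ 0.6123 -0.0236  0.1644]
[ 0.59051972 -0.0483787   0.16874982]
top 25 [ 0.5723 -0.0449  0.1514] [ 0.5687 -0.0644  0.1362] [ 0.5799 -0.028   0.1642]
```

View pics/above.png

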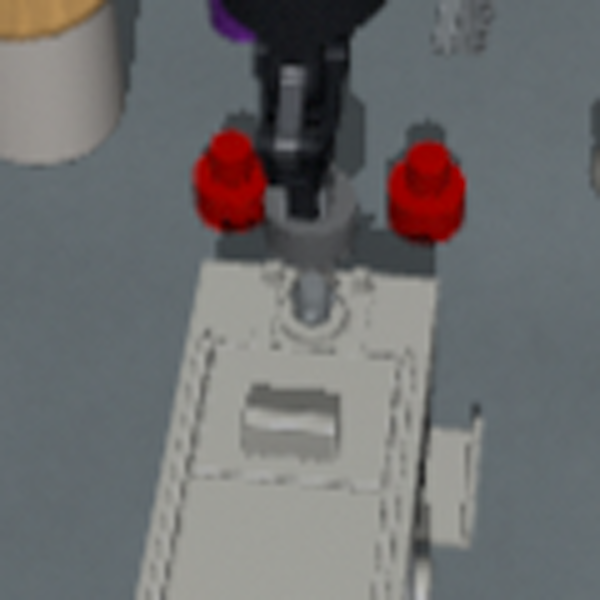

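The gripped grey cap hangs upright at crop (310,220), above the stud at (313,300), and the cover is still shut. I'll descend.

```bash
python3 -m inch '[[0,0.001,-0.021,0],[0,0,-0.021,0],[0,0,0,0],[0,0,0,0],[0,0,0,0]]'; python3 -m inch '[[0,0,-0.006,0],[0,0,-0.005,0],[0,0,-0.005,0],[0,0,0,0],[0,0,0,0]]'
```

```text
time: 8.87
tool_pos: [0.5912, -0.0475, 0.1364]
orientation: [0.004, 3.141, -0.0]
contact_force: [0.8, -0.8, -0.5]
opening: 0.0217
gripper_force: 59.0
time: 9.28
tool_pos: [0.5905, -0.0463, 0.1231]
orientation: [-0.002, -3.141, -0.0]
contact_force: [-0.6, -0.0, -0.6]
opening: 0.0219
gripper_force: 59.0
```

The cap is threaded over the stud tip without side load. Now I'll press.

```bash
python3 -m inch '[[0,0,-0.004,0],[0,0,-0.004,0],[0,0,-0.003,0],[0,0,0,0]]'; python3 -m inch '[[0,0,-0.003,0],[0,0,-0.003,0],[0,0,0,0],[0,0,0,0]]'
```

```text
time: 9.62
tool_pos: [0.5905, -0.0468, 0.1139]
orientation: [-0.001, -3.141, 0.002]
contact_force: [0.7, -3.0, -7.5]
opening: 0.022
gripper_force: 59.0
time: 9.95
tool_pos: [0.5907, -0.0464, 0.1112]
orientation: [0.002, 3.141, -0.0]
contact_force: [-3.5, -0.8, 9.7]
opening: 0.0221
gripper_force: 60.7
```

```bash
python3 -m inch '[[0,0,-0.001,0],[0,0,0,0],[0,0,0,0],[0,0,0,0],[0,0,0,0]]'; python3 - <<'E'
from h import *
for nm in('side',):
    im,d,m=grab(nm); w=cloud(d,m).reshape(-1,3)
    D=w[(abs(w[:,0]-.59)<.065)&(w[:,1]>.01)&(w[:,1]<.15)&(w[:,2]>.09)&(w[:,2]<.115)]; print('rib',D.mean(0).round(4))
    save(cv2.resize(im[130:250,220:340],None,fx=5,fy=5,interpolation=cv2.INTER_CUBIC),'seated.png')
o=r.get_obs(); print(o['tool_pos'],o['contact_force'])
E
```

```text
time: 10.37
tool_pos: [0.5908, -0.0464, 0.1111]
orientation: [0.002, 3.141, -0.001]
contact_force: [-4.5, -1.1, 12.6]
opening: 0.0216
gripper_force: 61.1
rib [0.5907 0.0391 0.1013]
[ 0.59078035 -0.04640811  0.11118142] [-4.38511465 -0.12055273 13.94179436]
```

View pics/seated.png

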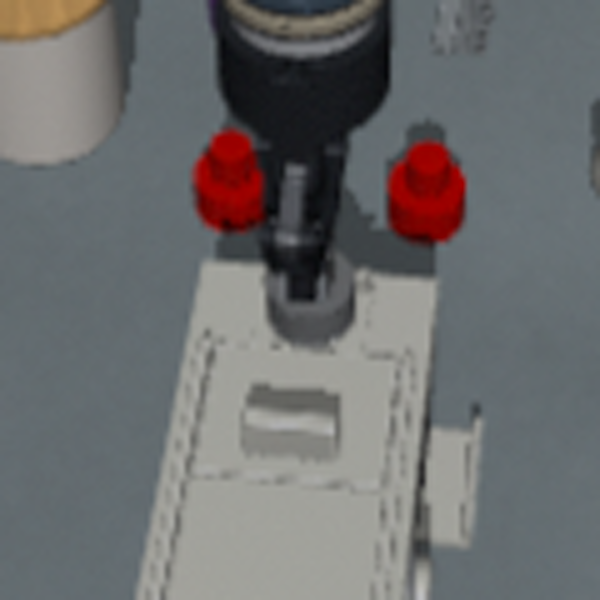

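The cap is home at crop (312,305): the TCP is 30 mm above the flange, as it was in the grasp, the snap pull was felt, and it presses with about 13 N. The cover rib at (290,420) hasn't moved.

```bash
python3 -c "
from cell import r; print(r.hand_in())"
```

```text
the job is handed in; nothing more can be done
None
```

I slid the cover fully shut, pressed the grey cap past the click onto the stud, and handed in with the gripper still pressing down at about 13 N; the hand-in returned no verdict.

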